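Stop down the iris of a backlit inspection stage to its setting tab and clamp it

ROBOT

A 6-joint arm with a two-finger parallel gripper is mounted at the origin on a cart in front of the work surface, level with it; the furniture and walls round the work are solid. World frame = base frame: x ahead of the robot, y to its left, z up, the work surface at z = 0. Lengths are in m, angles in rad, forces in N, time in s.
With the tool pointing down it reaches from about 0.375 to 0.9 m from the base axis. Payload 3.1 kg.
Tool frame: the origin (TCP) lies on the centre line of the jaws, within the pads' length; the fingertips stand 25 mm ahead of it and the grasp point (between the pads) lies 6 mm ahead of it (manip.tips_ahead is the distance from the TCP to the fingertips, in m); z points along the fingers, y is the direction in which the jaws open and shut (so a half turn about z gives the same grasp; the last joint's range is limited). The gripper opens to 85 mm and grips with 20 to 120 N. Pads are 22 mm wide; open, the fingers measure 114 mm over their backs; the gripper's body (76 mm by 85 mm) begins 54 mm behind the grasp point. The pads swing forward as they close: fully open they stand 13 mm farther back than shut.
Start: joints at [-1.373, 0.527, 1.433, -0, 1.181, -0.178], TCP at [0.23, -0.581, 0.256] pointing down, gripper open.
Joint ranges: [-3.08, 3.08], [-0.75, 2.2], [0.22, 2.44], [-1.43, 4.57], [0, 2.65], [-2.85, 2.85]. Speed limits (rad/s): [2.79, 2.79, 3.14, 3.14, 3.14, 3.14].

INTERFACE

Orientations are given as a unit quaternion [x, y, z, w].
In Python, from station import manip gives the robot as it stands.
- The arm moves only by the tool play_rows, never from a script. Its argument "steps" is a list that holds one entry, the list of rows, each a list of 6 numbers: the shift along the tool's x, y, z in m, then the turn, a rotation vector about the tool's x, y, z in degrees. In form: [[[x, y, z, rx, ry, rz], ...]]. A call has 1 to 10 rows; each row shifts and turns the commanded pose from where the row before left it, along the tool's axes as they then stand; what a row does not reach is not made up. A row lasts 1/8 s, in which the tool goes at most 62.5 mm and 10.7 degrees, less where a joint would pass 70% of its speed; a pose out of reach is approached as far as the arm can. A call is refused whole if a number of a shift passes 0.0625 or a number of a turn 10.7, either way. A call with a gripper value outside its range is refused whole. "fingers" is the opening, from 0 (shut) to 1 (fully open), set as the call begins (left out, the last holds). The fingers move at their own pace and stop on an object; "squeeze" is the grip in N (left out, the last holds). Time passes only in rows, so rows that do not move let the fingers close. It gives the time, the measured TCP pose, the force and the opening at its end, in the units of the state.
- manip.sense(): the state, without advancing time (a new reading comes with each control period).
- manip.snapshot(name): name is "side" or "top"; returns a dict with "img" (480x640x3 uint8, red, green, blue), "K" (3x3 intrinsics, pixels), "k1" (the pictures are not rectified: a ray, as slopes to the right and down, at radius r is drawn at 1 + k1 r^2 times it, then the intrinsics apply), "world_from_camera" (4x4, takes a point from camera to world coordinates). Camera axes: x right, y down, z forward; pixel columns grow to the right and rows downward; lengths in m; the calibration is good to about 2 mm. A picture is of the moment at which its call begins. There is no depth.
- manip.sign_off(): hands the job in, once; it reports no verdict.
Trained networks look in a picture, given as the dict that the camera call returned (one of the last four; its "shot" number tells which), for a name from the list of things; names that differ only in an ending like _2 or _b are one class to them, and where a whole thing is asked for, a point or a joint stands for the part that bears it (a point fixed in the world has none). Each returns a list of dicts, best first, with "score" (0 to 1); they miss things now and then, are a little off and sometimes report something else, mostly with a low value. They report only what shows in the picture. A call takes as long as a camera call.
- manip.regions_of(label, picture): "pixels" (480x640 bool, what is visible of it) and "rect" ([left, top, right, bottom] in pixels, round what is visible of it).
- manip.pinpoint(label, picture): "point" ([column, row] in pixels: a listed point, or the origin of a listed thing).
The state is a dict: "t": time; "q": joint angles; "qd": joint speeds; "tau": joint torques, N m; "tcp_pos": TCP position; "tool_rot": TCP orientation; "force": force on the tool from outside, world axes, zero at the start; "ft_torque": the same for the moment, N m; "finger_gap": opening from 0.0 (shut) to 1.0 (fully open).
Only numpy, scipy, OpenCV 4.12 (cv2) and the standard library are available. Lean on these libraries where they do the work, as an engineer would, in place of code of your own. Each camera call takes 0.05 s, during which the arm holds its last target.

TASK

A hex nut lies on the glass of the round backlit inspection stage, and the iris under it stands too wide open. Release the black clamp lever on the stage's left, push the iris lever round its scale until it stands centred over the orange setting tab, then push the clamp lever back to tight so that the setting stays. Only push with the fingers: grip and lift nothing, and leave the nut on the glass and the parts on the bench where they are.

Things in the scene. Friction and masses are not known exactly. Their poses are not given: they have to be found in the camera images.
- stage: round grey backlit inspection stage fixed to the bench, 210 mm across; origin at the centre of its underside, on the axis of the iris ring; its own -x points to the middle of the scale (at yaw 0 towards the robot), +y to the clamp (left). Body top at z 36 mm, an aluminium scale on the front half (z 40 mm, radius 76 to 101 mm, one division 0.1 rad), the dark knurled iris ring (radius 72 mm, top z 54 mm), and in the middle the glass (radius 38 mm, z 57 mm) over the iris blades
- iris_ring (a joint): angle of the iris ring and its lever about the stage's vertical axis, -1.0 to 1.0 rad between stops; 0 = lever along the stage's -x, grows anticlockwise from above (opens the iris, lever goes to the right as the robot sees it); clockwise closes it. Starts at 0.5 to 0.9, always anticlockwise of the tab. While unclamped it turns with light friction (1 to 2 N at the knob) and stays where it is left; while clamped it does not yield to a normal push
- iris_knob (a point): top centre of the black upright knob at the end of the iris lever: a post 14 mm in diameter from z 53 to 91 mm, 112 mm from the ring's axis; the lever bar under it is 8 mm wide, z 46 to 53 mm
- iris_pointer (a point): point on the white index line on top of the steel lever bar, 98 mm from the ring's axis, z 53 mm, on the radius through the knob
- tab_mark (a point): centre line of the orange setting tab, 98 mm from the ring's axis, z 43 mm; the tab is fixed for the run, 16 mm wide along the arc, clipped over the rim of the scale, low enough for the lever bar to pass above it
- clamp_lever (a joint): angle of the clamp lever about its own vertical pivot, 0 = hard tight at its stop, 1.5 = fully released at its stop; grows anticlockwise from above. It grips the ring below about 0.5 rad. Needs 1 to 3 N at the ball and stays where it is left. Starts tight (0 to 0.1)
- clamp_ball (a point): centre of the black ball, 20 mm in diameter, at the end of the clamp lever, 60 mm from its pivot, z 87 mm; tight it points to the rear and a little left of the pivot (30 degrees from the stage's +x towards +y), released to the left and a little forward (116 degrees)
- clamp_pivot (a point): point on the vertical pivot axis of the clamp lever at the ball's height (z 87 mm), 88 mm from the stage's axis towards its +y; the hub there is 22 mm across, top z 78 mm, on a steel pillar
- nut_0: loose steel hex nut, 21 x 24 x 10 mm, lying on the glass in the middle of the stage, origin at the centre of its underside
- bush_a: loose flanged steel bush, 39 mm across and 30 mm high, standing on the bench in front of the stage to the right
- bearing: loose ball bearing, 42 mm across and 13 mm high, lying on the bench in front of the stage to the right
- spring: loose steel coil spring, 25 mm across and 37 mm high, standing on the bench in front of the stage to the right

How it is judged:
By the outcome, as a careful person would: the job done as asked, in the order asked, and still so for the second after the job is handed in, with the robot touching nothing.
It also fails if it takes over 64 s, if anything falls off the work surface, if the arm or the gripper's body presses on something with over 40 N, if the wrist force passes 120 N, or if a joint passes its speed limit or range.

## Working session

There is one attempt and no reset: what is moved stays moved. The work goes in short steps, Python scripts to look and compute and a tool call to move; the robot and the scene stay as the last step left them, time stands still between calls to the robot, and variables do not carry over. Pictures are saved under pics/ and viewed, and the job is handed in when it is done.

Besides the shell and the picture viewer there is one more tool, called after "Request:" as name(argument=value, ...), one argument or row to a line, values as JSON. play_rows: Moves the arm, as the interface text tells. Its arguments: {"type":"object","properties":{"steps":{"type":"array"},"fingers":{"type":"number"},"squeeze":{"type":"number"}},"required":["steps"]}

```bash
mkdir -p pics; ls; cat > h.py <<'E'
import numpy as np, cv2
from station import manip
def snap(name,fn=None):
    p=manip.snapshot(name)
    if fn: cv2.imwrite('pics/'+fn,p['img'][:,:,::-1])
    return p
def ray(p,uv):
    K=np.array(p['K']);T=np.array(p['world_from_camera'])
    d=np.array([(uv[0]-K[0,2])/K[0,0],(uv[1]-K[1,2])/K[1,1]])
    u=d.copy()
    for _ in range(30): u=d/(1+p['k1']*(u@u))
    v=T[:3,:3]@np.array([u[0],u[1],1.]); return T[:3,3],v/np.linalg.norm(v)
def atz(p,uv,z):
    o,v=ray(p,uv); return o+v*(z-o[2])/v[2]
def proj(p,X):
    K=np.array(p['K']);T=np.array(p['world_from_camera'])
    c=T[:3,:3].T@(np.array(X)-T[:3,3]); u=c[:2]/c[2]; u=u*(1+p['k1']*(u@u))
    return np.array([K[0,0]*u[0]+K[0,2],K[1,1]*u[1]+K[1,2]])
def tri(ps,uvs):
    A=np.zeros((3,3));b=np.zeros(3)
    for p,uv in zip(ps,uvs):
        o,v=ray(p,uv);M=np.eye(3)-np.outer(v,v);A+=M;b+=M@o
    return np.linalg.solve(A,b)
E
cat > a.py <<'E'
from h import *
t=snap('top','t0.png');s=snap('side','s0.png')
Z=dict(stage=0,iris_knob=.091,iris_pointer=.053,tab_mark=.043,clamp_ball=.087,clamp_pivot=.087,nut_0=.057,bush_a=0,bearing=0,spring=0)
for p,n in((t,'top'),(s,'side')):
    print(n,np.array(p['world_from_camera'])[:3,3].round(3))
    for k,z in Z.items():
        for r in manip.pinpoint(k,p)[:2]:
            print(k,round(r['score'],2),np.round(r['point'],1),atz(p,r['point'],z).round(4))
st=manip.sense();print(st)
E
python3 a.py
```

```text
pics
top [ 0.338 -0.006  0.966]
stage 0.91 [293.9 194.8] [0.5678 0.0315 0.    ]
stage 0.4 [291.7 245. ] [0.4713 0.0352 0.    ]
iris_knob 0.89 [338.8 226.8] [ 0.49  -0.049  0.091]
iris_pointer 0.72 [333. 224.] [ 0.5017 -0.0406  0.053 ]
tab_mark 0.49 [295.2 244.2] [0.4668 0.0271 0.043 ]
clamp_ball 0.79 [224.5 149.8] [0.628  0.1501 0.087 ]
clamp_pivot 0.7 [241.5 178.2] [0.5768 0.1194 0.087 ]
nut_0 0.56 [294.2 187.8] [0.5671 0.0288 0.057 ]
nut_0 0.21 [350.9 301.7] [ 0.3639 -0.0704  0.057 ]
bush_a 0.83 [351.3 302.9] [ 0.3634 -0.0752  0.    ]
bearing 0.83 [402.8 304.7] [ 0.36 -0.17  0.  ]
spring 0.53 [429.6 288.9] [ 0.3889 -0.2204  0.    ]
side [0.228 0.757 0.816]
stage 0.85 [292.1 271. ] [ 0.5648  0.0314 -0.    ]
stage 0.65 [229.5 271.1] [0.6776 0.0761 0.    ]
iris_pointer 0.74 [335.8 237.5] [ 0.5002 -0.0346  0.053 ]
tab_mark 0.62 [340.5 267.7] [0.4674 0.0295 0.043 ]
clamp_ball 0.89 [231.2 270.6] [0.6275 0.1465 0.087 ]
clamp_pivot 0.73 [268.  267.6] [0.5712 0.1165 0.087 ]
nut_0 0.62 [292.5 246.9] [0.5654 0.0237 0.057 ]
bush_a 0.72 [404.7 259.7] [ 0.3694 -0.0779  0.    ]
bearing 0.66 [422.9 231.9] [ 0.3553 -0.1721  0.    ]
bearing 0.56 [412.2 216. ] [ 0.3893 -0.2139  0.    ]
spring 0.43 [410.4 215.4] [ 0.3934 -0.2144  0.    ]
{'t': 1.1, 'q': array([-1.37248276e+00,  5.27462754e-01,  1.43272448e+00,  2.02988068e-05,
        1.18140247e+00, -1.78489497e-01]), 'qd': array([-0.00036922, -0.00136508, -0.00106646, -0.00014939,  0.00106727,
       -0.0006206 ]), 'tau': array([ 1.21395879e-03, -4.42327452e+01, -1.78424102e+01, -1.74767197e-04,
        7.69867547e-04,  6.85454168e-06]), 'tcp_pos': array([ 0.23000003, -0.58110431,  0.25632549]), 'tool_rot': array([9.82305587e-01, 1.87285169e-01, 9.40377537e-06, 1.38171964e-06]), 'force': array([-0.31548013,  0.31067414, -0.59081139]), 'ft_torque': array([ 0.01275389, -0.04274017, -0.01730048]), 'finger_gap': 0.9990956479156151}
```

View pics/t0.png

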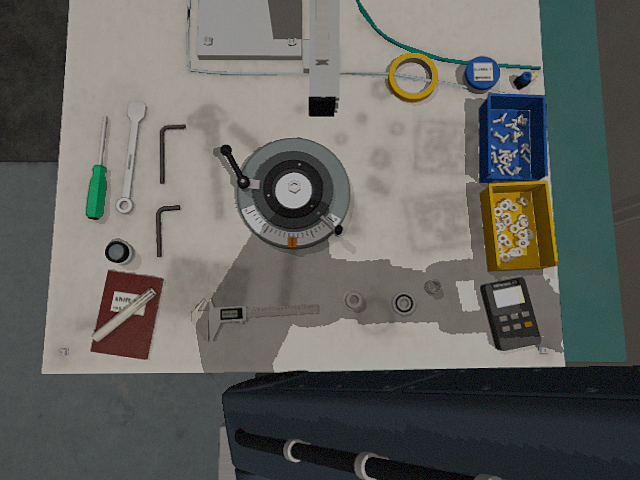

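View pics/s0.png

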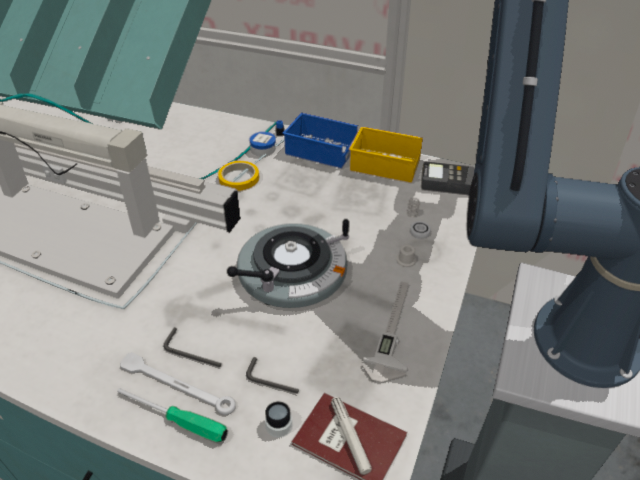

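```bash
cat > b.py <<'E'
from h import *
t=snap('top');s=snap('side')
ct=t['img'][125:265,205:365];cs=s['img'][205:315,215:365]
cv2.imwrite('pics/t1.png',cv2.resize(ct,None,fx=4,fy=4,interpolation=cv2.INTER_CUBIC)[:,:,::-1])
cv2.imwrite('pics/s1.png',cv2.resize(cs,None,fx=5,fy=5,interpolation=cv2.INTER_CUBIC)[:,:,::-1])
print(tri([t,s],[(322,105),(233,212)]))
# glass blob
for p,(u0,v0) in((t,(294,188)),(s,(292,253))):
    for k in ('stage','iris_ring','nut_0','clamp_lever'):
        for r in manip.regions_of(k,p)[:1]:
            m=r['pixels'];print(k,round(r['score'],2),r['rect'],m.sum())
    g=cv2.cvtColor(p['img'],cv2.COLOR_RGB2GRAY)
    m=(g>190).astype(np.uint8)
    n,l,stt,c=cv2.connectedComponentsWithStats(m)
    for i in range(1,n):
        if abs(c[i]-[u0,v0]).max()<12 and stt[i,4]>100:
            print(stt[i],c[i],atz(p,c[i],.057))
            cs_,_=cv2.findContours((l==i).astype(np.uint8),cv2.RETR_EXTERNAL,cv2.CHAIN_APPROX_NONE)
            e=cv2.fitEllipse(cs_[0]);print('ell',e,atz(p,e[0],.057))
E
python3 b.py
```

```text
[ 0.71793466 -0.02232293  0.06177163]
stage 0.64 [218.8, 134.6, 348.2, 248.6] 10061
iris_ring 0.76 [256.0, 150.6, 340.9, 237.1] 2317
nut_0 0.61 [290.0, 182.5, 297.0, 191.6] 74
clamp_lever 0.69 [225.8, 145.8, 249.1, 190.3] 367
stage 0.59 [224.8, 219.1, 350.2, 308.7] 7552
iris_ring 0.7 [253.5, 220.8, 350.1, 280.4] 1619
nut_0 0.41 [288.1, 238.0, 297.2, 253.2] 86
clamp_lever 0.7 [225.9, 268.4, 273.3, 284.1] 390
[275 244  34  20 457] [291.37199125 254.85339168] [0.55895977 0.04423449 0.057     ]
ell ((291.3876037597656, 254.1787109375), (18.598655700683594, 33.49932098388672), 88.19967651367188) [0.55964103 0.04257314 0.057     ]
```

```bash
sleep 1
```

```text
(no output)
```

View pics/t1.png

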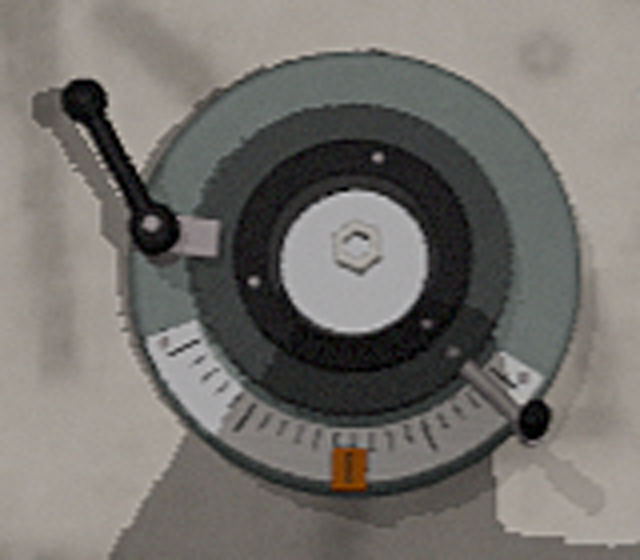

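View pics/s1.png

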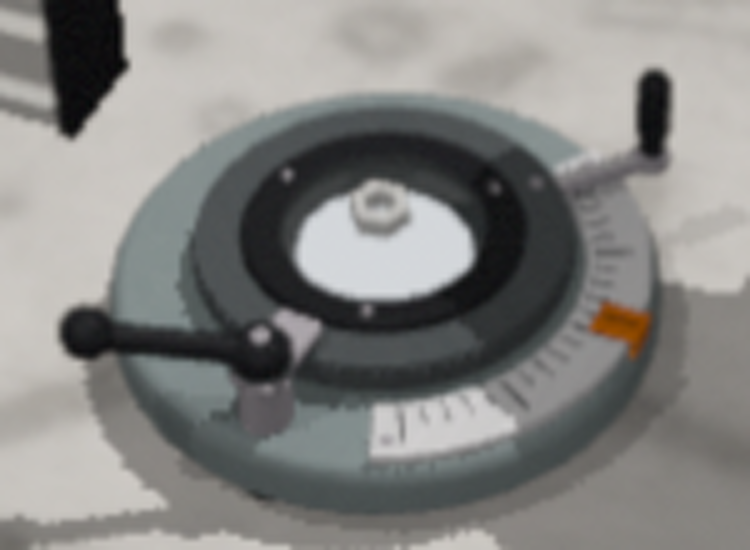

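```bash
cat > fit.py <<'E'
from h import *
from scipy.optimize import least_squares
t=snap('top');s=snap('side')
def T(x,y):return np.array([205+x/4-.375,125+y/4-.375])
def S(x,y):return np.array([215+x/5-.4,205+y/5-.4])
def pol(P,r,a,z):  # a from stage -x anticlockwise
    th=P[2]+np.pi+a; return np.array([P[0]+r*np.cos(th),P[1]+r*np.sin(th),z])
pv=lambda P,z=.078:np.array([P[0]-.088*np.sin(P[2]),P[1]+.088*np.cos(P[2]),z])
ball=lambda P:pv(P,.087)+.06*np.array([np.cos(P[2]+np.pi/6+P[5]),np.sin(P[2]+np.pi/6+P[5]),0])
# P: cx cy yaw phi tau clamp | dt(2) ds(2)
obs=[(t,T(150,223),pv,6),(t,T(85,101),ball,6),(t,T(349,468),lambda P:pol(P,.098,P[4],.043),6),
 (t,T(453,351),lambda P:pol(P,.066,P[3],.054),99),
 (t,T(183,347),lambda P:pol(P,.088,-1,.040),6),(t,T(243,418),lambda P:pol(P,.088,-.5,.040),6),(t,T(430,437),lambda P:pol(P,.088,.5,.040),6),
 (s,S(87,332),ball,8),(s,S(620,322),lambda P:pol(P,.098,P[4],.043),8),(s,S(515,395),lambda P:pol(P,.088,-.5,.040),8),
 (s,S(617,251),lambda P:pol(P,.088,.5,.040),8),(s,S(400,428),lambda P:pol(P,.088,-1,.040),8),
 (s,S(262,332),pv,8),(s,S(654,76),lambda P:pol(P,.112,P[3],.091),8),(t,T(537,408),lambda P:pol(P,.112,P[3],.091),6)]
obs=[o for o in obs if o[3]<50]
ext=[(t,(T(187,103),T(515,425))),(s,(S(192,103),S(583,390)))]
ext2=[(t,(T(127,50),T(581,497)))]
def circ(P,r,z,p):
    q=[proj(p,(P[0]+r*np.cos(a)+o[0],P[1]+r*np.sin(a)+o[1],z)) for a in np.linspace(0,2*np.pi,121) for o in [P[6:8] if p is t else P[8:10]]]
    q=np.array(q);return q.min(0),q.max(0)
def res(P,full=False):
    r=[]
    for p,uv,f,w in obs:
        o=P[6:8] if p is t else P[8:10]
        r.append(proj(p,f(P)+np.r_[o,0])-uv)
    for p,(a,b) in ext:
        m,M=circ(P,.072,.054,p); r+= [m-a,M-b]
    if full:return np.array(r)
    return np.r_[np.ravel(r)*1.0,P[6:]/.002]
P=least_squares(res,[.566,.031,-.09,.8,0,0,0,0,0,0],loss='soft_l1',x_scale=[.01,.01,.1,.1,.1,.1]+[.002]*4).x
print(P.round(4));print(res(P,True).round(1).tolist())
print('knob',pol(P,.112,P[3],.091),'knob at tab',pol(P,.112,P[4],.091),'pivot',pv(P),'ball',ball(P))
np.save('P.npy',P)
E
python3 fit.py
```

```text
[ 5.660e-01  3.110e-02 -9.700e-02  9.017e-01  7.440e-02  7.320e-02
  9.000e-04  3.000e-04 -9.000e-04 -3.000e-04]
[[0.3, -0.1], [-0.0, -0.1], [-0.3, 1.4], [-0.5, 0.4], [0.2, 0.4], [-0.1, -0.0], [-0.3, 0.1], [1.4, 0.1], [0.3, 0.5], [0.1, 0.1], [0.3, 0.0], [-0.4, 0.6], [-0.1, -0.6], [0.1, 0.6], [1.5, -0.5], [-0.6, -3.2], [-0.3, 0.0], [-1.5, -4.1]]
knob [ 0.48832009 -0.04956276  0.091     ] knob at tab [0.45400238 0.03367628 0.091     ] pivot [0.57449618 0.11873234 0.078     ] ball [0.62715816 0.14748501 0.087     ]
```

```bash
python3 - <<'E'
from h import *
t=snap('top');s=snap('side')
for X in [(.23,-.581,.256),(.23,-.581,.4),(.64,.113,.095),(.7,-.02,.1),(.7,-.02,.06),(.7,-.02,.02),(.7,-.02,0.15)]: print(X,proj(t,X).round(),proj(s,X).round())
print(tri([t,s],[(322,62),(130,140)]),tri([t,s],[(308,115),(228,230)]),tri([t,s],[(337,97),(240,192)]))
for h in (0,.3): print([atz(t,uv,h).round(2) for uv in ((540,95),(565,360),(625,360),(598,0))])
E
```

```text
(0.23, -0.581, 0.256) [762. 403.] [528.  53.]
(0.23, -0.581, 0.4) [888. 429.] [540.  -6.]
(0.64, 0.113, 0.095) [245. 142.] [233. 253.]
(0.7, -0.02, 0.1) [321. 108.] [237. 199.]
(0.7, -0.02, 0.06) [321. 117.] [239. 215.]
(0.7, -0.02, 0.02) [321. 125.] [241. 230.]
(0.7, -0.02, 0.15) [322.  96.] [235. 178.]
[0.81274219 0.01149024 0.20281631] [0.71388458 0.00439517 0.03498791] [ 0.7154066  -0.04873664  0.09540153]
[array([ 0.77, -0.45,  0.  ]), array([ 0.26, -0.46,  0.  ]), array([ 0.26, -0.56,  0.  ]), array([ 0.96, -0.57, -0.  ])]
[array([ 0.63, -0.31,  0.3 ]), array([ 0.29, -0.32,  0.3 ]), array([ 0.29, -0.39,  0.3 ]), array([ 0.77, -0.4 ,  0.3 ])]
```

Request:
play_rows(
  steps=[
    [[0,0,0,0,0,10.7],[0,0,0,0,0,10.7],[0,0,0,0,0,0.19]],
  ],
  fingers=0,
)

```text
t: 2.17
tcp_pos: [0.23, -0.5811, 0.2563]
tool_rot: [1.0, 0.001, -0.0, 0.0]
force: [0.6, 0.0, 0.8]
finger_gap: 0.379
```

Request:
play_rows(
  steps=[
    [[0.0315,-0.0534,0,0,0,0],[0.0315,-0.0534,0,0,0,0],[0.0315,-0.0534,0,0,0,0],[0.0315,-0.0534,0,0,0,0],[0.0315,-0.0534,0,0,0,0],[0.0315,-0.0534,0,0,0,0],[0.0315,-0.0534,0,0,0,0],[0.0315,-0.0534,0,0,0,0],[0.0315,-0.0534,0,0,0,0],[0.0315,-0.0534,0,0,0,0]],
  ],
)

```text
t: 3.42
tcp_pos: [0.546, -0.0453, 0.2566]
tool_rot: [1.0, 0.002, 0.0, 0.0]
force: [1.2, -1.5, -0.1]
finger_gap: -0.0
```

Request:
play_rows(
  steps=[
    [[0.0307,-0.0533,0,0,0,0],[0.0307,-0.0533,0,0,0,0],[0.0306,-0.0524,0,0,0,0],[0,0,0,0,0,0],[0,0,0.05,0,0,0],[0,0,0.045,0,0,0],[0,0,0.025,0,0,0],[0,0,0,0,0,0]],
  ],
)

```text
t: 4.42
tcp_pos: [0.6348, 0.1107, 0.134]
tool_rot: [1.0, 0.0, -0.003, 0.0]
force: [-0.5, -0.7, 0.3]
finger_gap: 0.001
```

```bash
cat > v.py <<'E'
from h import *
import sys
n=sys.argv[1]
t=snap('top');s=snap('side')
a=cv2.resize(t['img'][110:300,190:390],(600,570),interpolation=cv2.INTER_CUBIC)
b=cv2.resize(s['img'][150:340,190:390],(600,570),interpolation=cv2.INTER_CUBIC)
cv2.imwrite(f'pics/{n}.png',cv2.resize(np.hstack([a,b]),(800,380),interpolation=cv2.INTER_AREA)[:,:,::-1])
st=manip.sense();print(st['t'],st['tcp_pos'].round(4),st['force'].round(1),st['q'].round(2))
E
python3 v.py c1
```

```text
4.525 [0.6374 0.1111 0.1371] [ 0.2 -0.3  0.2] [ 0.    0.7   1.47 -0.    0.97  1.57]
```

View pics/c1.png

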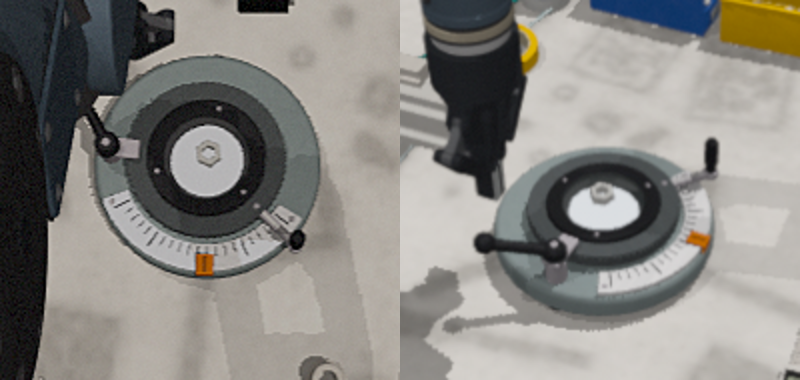

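Request:
play_rows(
  steps=[
    [[0,0,0.025,0,0,0],[0,0,0.015,0,0,0],[0,0,0,0,0,0]],
  ],
)

```text
t: 4.9
tcp_pos: [0.6366, 0.1117, 0.0961]
tool_rot: [1.0, 0.0, -0.001, 0.0]
force: [0.8, -0.8, 1.0]
finger_gap: -0.003
```

```bash
python3 v.py c2; python3 - <<'E'
import numpy as np
P=np.load('P.npy');pv=np.array([P[0]-.088*np.sin(P[2]),P[1]+.088*np.cos(P[2])])
for c in np.arange(.07,1.56,.15):
    th=P[2]+np.pi/6+c; r=np.array([np.cos(th),np.sin(th)]);tt=np.array([-r[1],r[0]])
    b=pv+.06*r
    # aligned rect half x .011 half y .0145 in contact with sphere r .010; finger centre radius offset
    print(round(c,2),b.round(4),tt.round(2))
E
```

```text
5.0 [0.6376 0.1118 0.0972] [0.8 0.4 1.1] [ 0.    0.75  1.49 -0.    0.89  1.57]
0.07 [0.6272 0.1473] [-0.48  0.88]
0.22 [0.6224 0.1549] [-0.6  0.8]
0.37 [0.6164 0.1616] [-0.71  0.7 ]
0.52 [0.6096 0.1674] [-0.81  0.58]
0.67 [0.6019 0.1721] [-0.89  0.46]
0.82 [0.5936 0.1756] [-0.95  0.32]
0.97 [0.5849 0.1778] [-0.98  0.17]
1.12 [0.5759 0.1787] [-1.    0.02]
1.27 [0.567  0.1783] [-0.99 -0.13]
1.42 [0.5582 0.1765] [-0.96 -0.27]
```

View pics/c2.png

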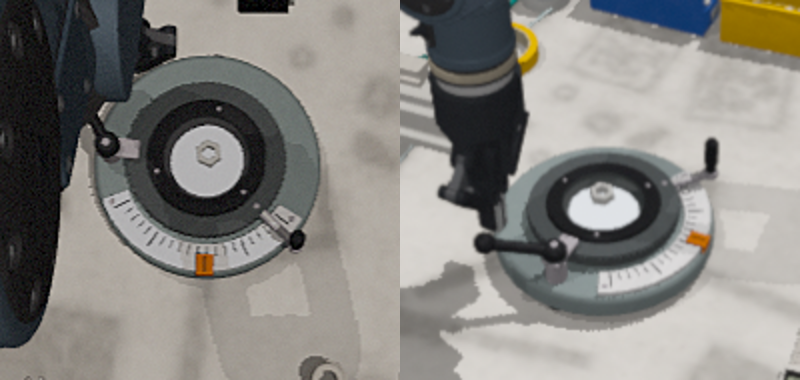

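Request:
play_rows(
  steps=[
    [[0,-0.008,0,0,0,0],[0.001,-0.011,0,0,0,0],[-0.0035,-0.009,0,0,0,0],[-0.006,-0.007,0,0,0,0],[-0.007,-0.006,0,0,0,0],[0,0,0,0,0,0]],
  ],
)

```text
t: 5.75
tcp_pos: [0.621, 0.154, 0.0966]
tool_rot: [1.0, 0.0, 0.0, -0.0]
force: [2.2, 0.8, -0.0]
finger_gap: -0.0
```

```bash
python3 v.py c3
```

```text
5.85 [0.6208 0.153  0.0963] [ 1.8 -0.3  0.7] [ 0.07  0.75  1.51 -0.    0.88  1.64]
```

View pics/c3.png

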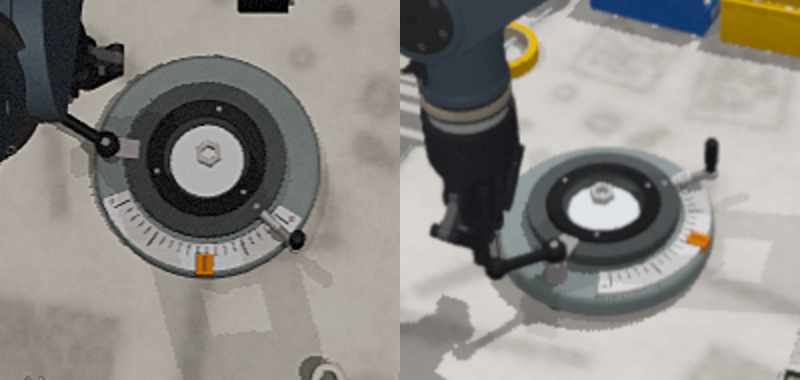

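Request:
play_rows(
  steps=[
    [[-0.007,-0.005,0,0,0,0],[-0.0085,-0.004,0,0,0,0],[-0.0087,-0.006,0,0,0,0],[-0.009,-0.004,0,0,0,0],[-0.009,-0.002,0,0,0,0],[-0.003,-0.001,0,0,0,0],[0,0,0,0,0,0]],
  ],
)

```text
t: 6.72
tcp_pos: [0.5755, 0.1752, 0.0963]
tool_rot: [1.0, -0.0, -0.001, -0.0]
force: [-0.4, -0.0, -0.1]
finger_gap: -0.0
```

```bash
python3 v.py c4
```

```text
6.825 [0.5756 0.1752 0.0962] [-0.9 -0.7 -0.7] [0.11 0.71 1.61 0.   0.82 1.68]
```

View pics/c4.png

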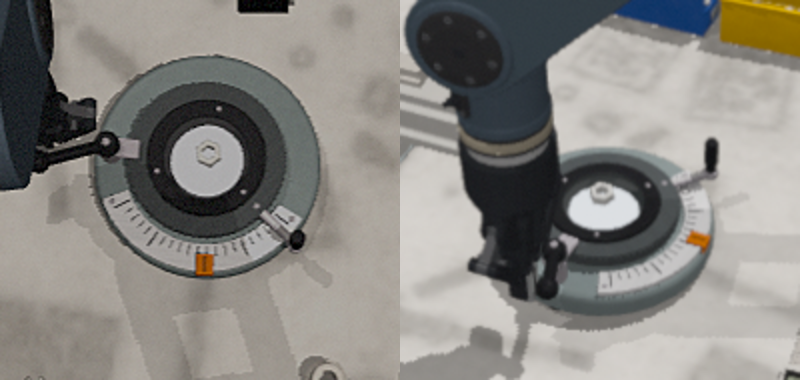

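Request:
play_rows(
  steps=[
    [[0.01,0,0,0,0,0],[0,0,-0.05,0,0,0],[0,0,-0.055,0,0,0],[-0.0187,0.0516,0,0,0,0],[-0.0187,0.0516,0,0,0,0],[-0.0187,0.0516,0,0,0,0],[-0.0187,0.0516,0,0,0,0],[-0.0187,0.0516,0,0,0,0],[0,0,0,0,0,0]],
  ],
)

```text
t: 7.95
tcp_pos: [0.4926, -0.0866, 0.2015]
tool_rot: [1.0, -0.003, 0.0, 0.0]
force: [-0.6, 0.3, -0.5]
finger_gap: 0.003
```

```bash
python3 v.py c5
```

```text
8.05 [ 0.4933 -0.0836  0.2014] [ 0.9 -0.7  0.1] [-0.39  0.44  1.8   0.    0.9   1.18]
```

View pics/c5.png

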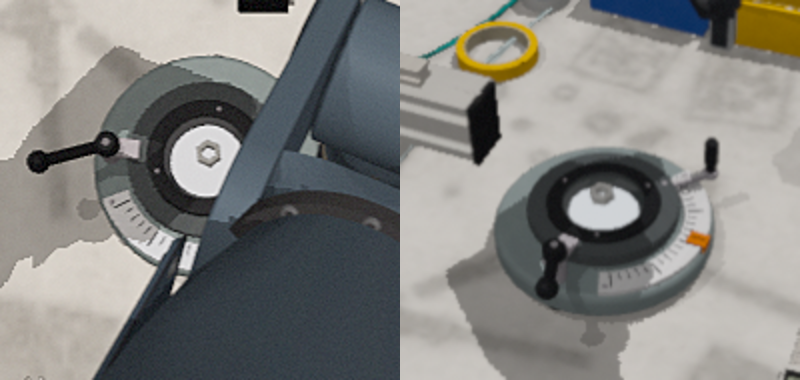

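Request:
play_rows(
  steps=[
    [[0,0,0.05,0,0,0],[0,0,0.045,0,0,0],[0,0,0.019,0,0,0],[0,0,0,0,0,0]],
  ],
)

```text
t: 8.55
tcp_pos: [0.4925, -0.0813, 0.0858]
tool_rot: [1.0, 0.001, -0.002, -0.001]
force: [0.0, 0.4, -0.2]
finger_gap: 0.0
```

```bash
python3 v.py c6; python3 - <<'E'
import numpy as np
P=np.load('P.npy')
for f in [.9,.8,.7,.6,.5,.4,.3,.2,.12,.074]:
    th=P[2]+np.pi+f; k=P[:2]+.112*np.array([np.cos(th),np.sin(th)]); print(f,k.round(4),(k+[0,-.0215]).round(4))
E
```

```text
8.65 [ 0.4937 -0.0822  0.0876] [ 0.3 -0.8  0.5] [-0.39  0.64  1.88  0.    0.62  1.18]
0.9 [ 0.4882 -0.0494] [ 0.4882 -0.0709]
0.8 [ 0.4805 -0.0413] [ 0.4805 -0.0628]
0.7 [ 0.4737 -0.0324] [ 0.4737 -0.0539]
0.6 [ 0.4678 -0.0228] [ 0.4678 -0.0443]
0.5 [ 0.4629 -0.0128] [ 0.4629 -0.0343]
0.4 [ 0.4591 -0.0023] [ 0.4591 -0.0238]
0.3 [0.4563 0.0086] [ 0.4563 -0.0129]
0.2 [0.4546 0.0196] [ 0.4546 -0.0019]
0.12 [0.454  0.0286] [0.454  0.0071]
0.074 [0.454  0.0337] [0.454  0.0122]
```

View pics/c6.png

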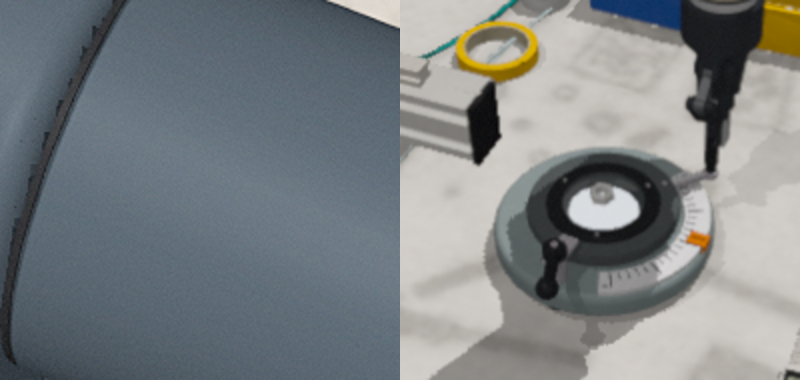

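Request:
play_rows(
  steps=[
    [[-0.003,-0.01,0,0,0,0],[-0.007,-0.009,0,0,0,0],[-0.007,-0.009,0,0,0,0],[-0.006,-0.01,0,0,0,0],[-0.005,-0.01,0,0,0,0],[0,0,0,0,0,0]],
  ],
)

```text
t: 9.4
tcp_pos: [0.4642, -0.0339, 0.0872]
tool_rot: [1.0, 0.0, -0.0, -0.0]
force: [0.0, 0.2, 0.4]
finger_gap: -0.0
```

```bash
python3 v.py c7
```

```text
9.5 [ 0.4653 -0.0347  0.0872] [-0.  -0.3 -0.4] [-0.32  0.62  1.96  0.    0.56  1.25]
```

View pics/c7.png

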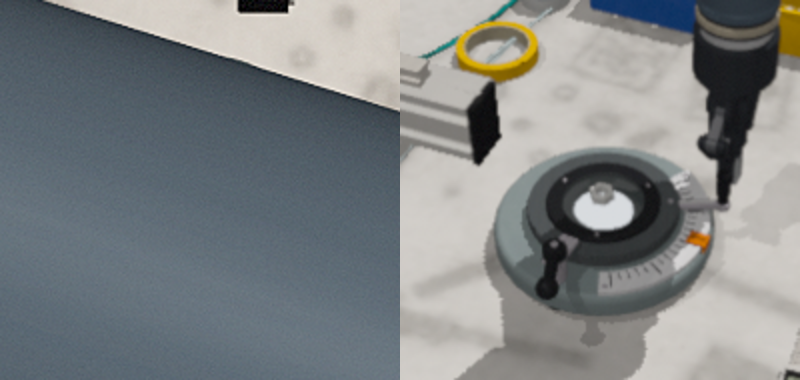

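Request:
play_rows(
  steps=[
    [[-0.004,-0.0105,0,0,0,0],[-0.003,-0.011,0,0,0,0],[-0.002,-0.0105,0,0,0,0],[0,0,0,0,0,0],[0,0,0,0,0,0]],
  ],
)

```text
t: 10.12
tcp_pos: [0.4555, -0.0027, 0.0873]
tool_rot: [1.0, 0.0, -0.0, -0.0]
force: [0.2, 0.1, 0.1]
finger_gap: -0.003
```

```bash
cat > m.py <<'E'
from h import *
from scipy.optimize import least_squares
import sys
P=np.load('P.npy')
s=snap('side'); c=s['img'][215:305,285:375]
cv2.imwrite('pics/'+sys.argv[1]+'.png',cv2.resize(c,(720,600) if 0 else (600,600),interpolation=cv2.INTER_CUBIC)[:,:,::-1])
o=np.r_[P[8:10],0]
def ang(uv,z):
    X=atz(s,uv,z)-o; d=X[:2]-P[:2]; return (np.arctan2(d[1],d[0])-P[2]-np.pi+np.pi)%(2*np.pi)-np.pi, np.hypot(*d)
for k,z in(('iris_pointer',.053),('tab_mark',.043),('iris_knob',.091)):
    for r in manip.pinpoint(k,s)[:1]: print(k,r['score'],np.round(r['point'],1),np.round(ang(r['point'],z),4))
st=manip.sense();print(st['t'],st['tcp_pos'].round(4),st['force'].round(1))
E
python3 m.py d1
```

```text
iris_pointer 0.75 [422.8 231.2] [0.6842 0.261 ]
tab_mark 0.61 [341.7 267.7] [0.1191 0.0997]
10.325 [ 0.4558 -0.0032  0.0873] [ 0.4 -0.7  0.2]
```

View pics/d1.png

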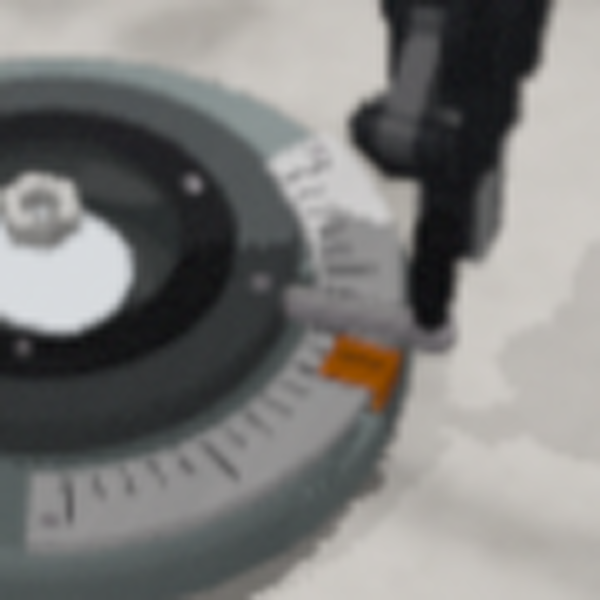

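```bash
cat > ov.py <<'E'
from h import *
import sys
P=np.load('P.npy')
def ov(name,cam,x0,y0,w,phis,tabs=(P[4],)):
    s=snap(cam); k=8; o=np.r_[(P[8:10] if cam=='side' else P[6:8]),0]
    im=cv2.resize(s['img'][y0:y0+int(.75*w),x0:x0+w],(800,600),interpolation=cv2.INTER_CUBIC)[:,:,::-1].copy()
    k=800/w
    def pt(r,a,z):
        th=P[2]+np.pi+a
        q=proj(s,np.array([P[0]+r*np.cos(th),P[1]+r*np.sin(th),z])+o); return ((q-[x0,y0]+.5)*k-.5)
    for f in phis:
        for off in(-.004,.004):  # bar edges at top face
            a=pt(.076,f+off/.076,.053);b=pt(.103,f+off/.103,.053)
            cv2.line(im,tuple(int(v) for v in a.round()),tuple(int(v) for v in b.round()),(0,255,0),1)
    for f in tabs:
        for off in(-.008,0,.008):
            a=pt(.09,f+off/.098,.043);b=pt(.106,f+off/.098,.043)
            cv2.line(im,tuple(int(v) for v in a.round()),tuple(int(v) for v in b.round()),(255,0,255),1)
    for i in range(-10,11):
        q=pt(.080,i/10,.040); cv2.circle(im,tuple(int(v) for v in q.round()),2,(0,255,255),-1)
    cv2.imwrite(f'pics/{name}.png',im)
E
python3 -c "
from ov import *
ov('d2','side',300,225,75,[.2])"
```

```text
(no output)
```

View pics/d2.png

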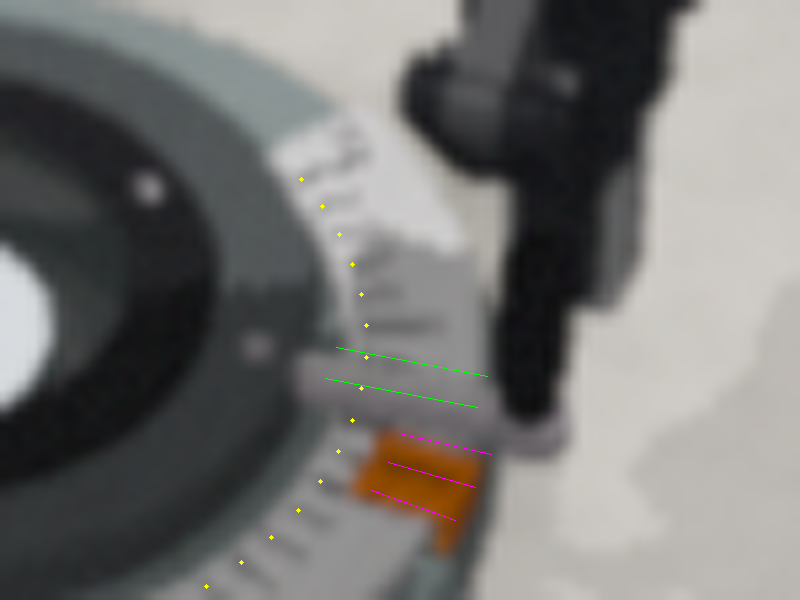

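Request:
play_rows(
  steps=[
    [[-0.001,-0.004,0,0,0,0],[0,-0.003,0,0,0,0],[0,0,0,0,0,0],[0,0,0,0,0,0]],
  ],
)

```text
t: 10.88
tcp_pos: [0.4546, 0.0041, 0.0873]
tool_rot: [1.0, 0.0, -0.0, -0.0]
force: [-0.1, 1.2, 0.1]
finger_gap: 0.001
```

```bash
python3 -c "
from ov import *
ov('d3','side',300,225,75,[.11])
st=manip.sense();print(st['t'],st['tcp_pos'],st['force'])"
```

```text
10.925 [0.45458063 0.00404346 0.0872903 ] [ 0.36138903  0.0342039  -0.55494239]
```

View pics/d3.png

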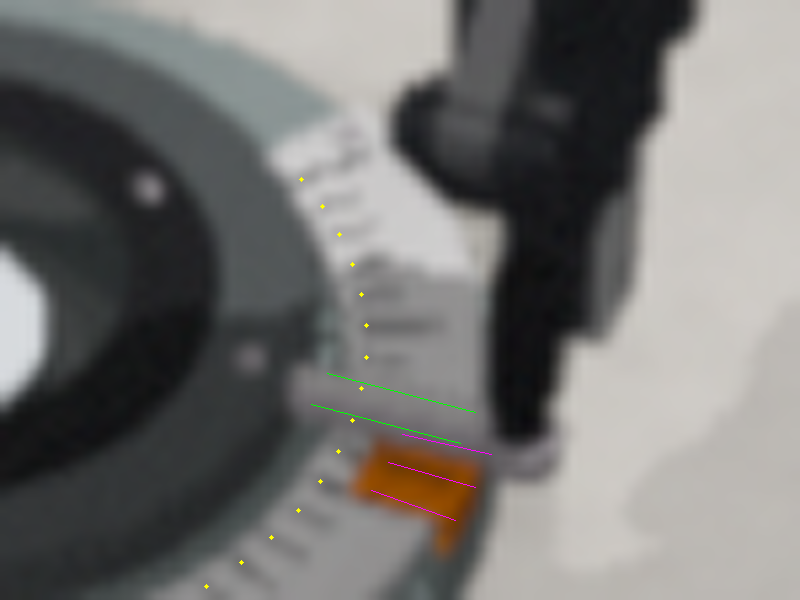

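Request:
play_rows(
  steps=[
    [[0,-0.003,0,0,0,0],[0,0,0,0,0,0],[0,0.015,0,0,0,0],[0,0,-0.05,0,0,0],[0,0,-0.055,0,0,0],[0.0125,-0.043,0,0,0,0],[0.0125,-0.043,0,0,0,0],[0.0125,-0.043,0,0,0,0],[0.0125,-0.043,0,0,0,0],[0,0,0,0,0,0]],
  ],
)

```text
t: 12.18
tcp_pos: [0.5059, 0.1656, 0.1924]
tool_rot: [1.0, 0.002, 0.001, -0.0]
force: [-0.1, 0.1, 0.2]
finger_gap: -0.002
```

```bash
python3 -c "
from ov import *
ov('d4','side',300,225,75,[.09])
ov('d5','top',255,200,80,[.09])
st=manip.sense();print(st['t'],st['tcp_pos'],st['force'])"
```

```text
12.275 [0.504553   0.16337992 0.19204564] [ 0.68387534  0.32834256 -0.03156715]
```

View pics/d4.png

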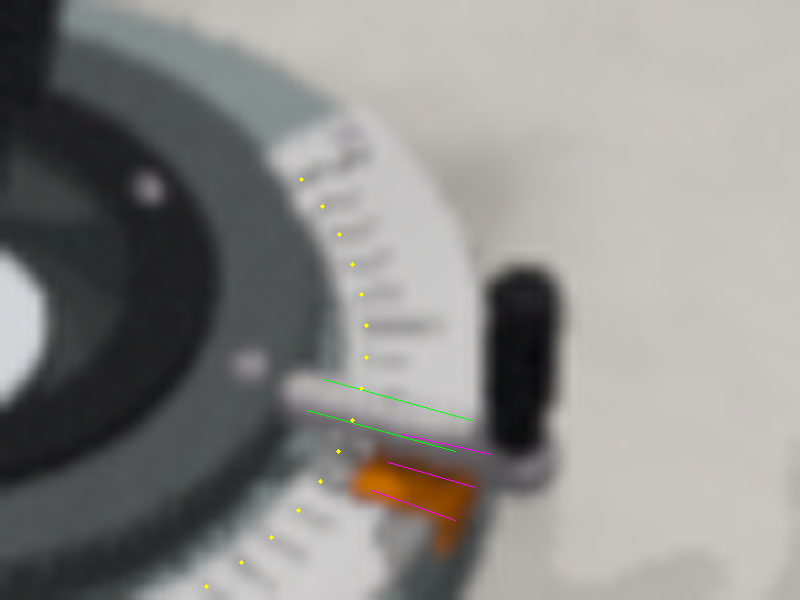

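View pics/d5.png

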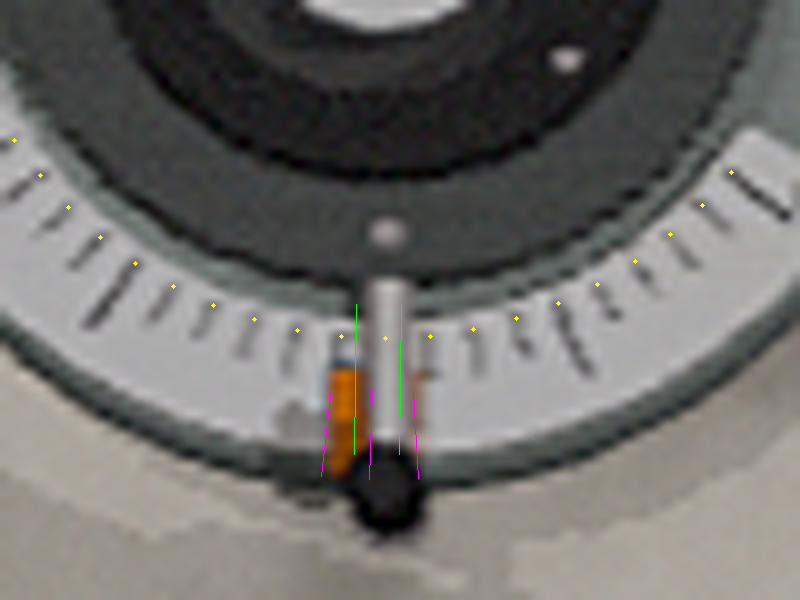

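```bash
cat > tabm.py <<'E'
from h import *
P=np.load('P.npy')
def polar(p,img,o,z,rs,angs):
    M=np.zeros((len(rs),len(angs),2),np.float32)
    for i,r in enumerate(rs):
        for j,a in enumerate(angs):
            th=P[2]+np.pi+a
            M[i,j]=proj(p,np.array([P[0]+r*np.cos(th)+o[0],P[1]+r*np.sin(th)+o[1],z]))
    return cv2.remap(img,M[...,0],M[...,1],cv2.INTER_LINEAR).astype(float)
if __name__=='__main__':
    t=snap('top');s=snap('side')
    A=np.arange(-.15,.35,.01)
    for n,p,o,f in(('top',t,P[6:8],'t0'),('side',s,P[8:10],'s0')):
        im0=cv2.imread(f'pics/{f}.png')[:,:,::-1].copy()
        q=polar(p,im0,o,.043,np.arange(.092,.1,.002),A)
        sat=np.clip(q[...,0]-q[...,2]-10,0,None).mean(0)
        print(n,'tab centroid',(sat*A).sum()/sat.sum()); print(sat.round().astype(int).tolist())
        q=polar(p,p['img'],o,.053,np.arange(.080,.1,.002),A)
        print('bar lum now',q.mean((0,2)).round().astype(int).tolist()); print('R-B',(q[...,0]-q[...,2]).mean(0).round().astype(int).tolist())
E
python3 tabm.py
```

```text
top tab centroid 0.07880584551148247
[0, 0, 0, 0, 0, 0, 0, 0, 0, 0, 0, 0, 0, 0, 14, 46, 75, 99, 110, 109, 97, 75, 63, 56, 73, 93, 100, 107, 110, 102, 65, 33, 8, 0, 0, 0, 0, 0, 0, 0, 0, 0, 0, 0, 0, 0, 0, 0, 0, 0]
bar lum now [172, 174, 175, 174, 167, 157, 149, 148, 151, 157, 161, 164, 165, 156, 137, 117, 108, 108, 107, 103, 95, 88, 94, 114, 137, 159, 165, 159, 149, 134, 126, 128, 137, 140, 145, 155, 162, 168, 173, 173, 173, 172, 168, 161, 157, 159, 164, 170, 174, 174]
R-B [0, 0, 0, -1, 0, 0, 1, 1, 2, 2, 1, 0, -2, -2, 5, 32, 62, 82, 95, 90, 80, 55, 34, 15, 4, 2, 2, 4, 4, 5, 13, 22, 19, 15, 8, 2, 0, 0, -1, 0, 0, 0, 0, 0, 0, 0, 0, 0, 0, 0]
side tab centroid 0.059863277077547725
[0, 0, 0, 0, 0, 0, 0, 0, 0, 0, 1, 12, 30, 57, 84, 108, 122, 128, 128, 124, 119, 112, 105, 102, 105, 110, 112, 101, 82, 60, 40, 21, 7, 1, 0, 0, 0, 0, 0, 0, 0, 0, 0, 0, 0, 0, 0, 0, 0, 0]
bar lum now [162, 152, 139, 128, 120, 117, 114, 111, 108, 103, 98, 92, 89, 89, 91, 94, 96, 98, 102, 109, 118, 129, 141, 152, 163, 171, 176, 180, 182, 184, 185, 188, 191, 194, 196, 196, 195, 193, 192, 192, 192, 194, 195, 195, 193, 189, 185, 180, 175, 172]
R-B [2, 6, 15, 28, 46, 65, 78, 84, 84, 79, 71, 63, 53, 42, 33, 24, 18, 12, 7, 3, 1, 1, 1, 1, 2, 2, 2, 2, 2, 2, 2, 1, 1, 1, 1, 1, 1, 1, 1, 1, 1, 1, 1, 1, 1, 1, 2, 1, 1, 1]
```

Request:
play_rows(
  steps=[
    [[-0.0125,0.043,0,0,0,0],[-0.0125,0.043,0,0,0,0],[-0.0125,0.043,0,0,0,0],[-0.0125,0.043,0,0,0,0],[0,0,0,0,0,0],[0,0,0.05,0,0,0],[0,0,0.045,0,0,0],[0,0,0.01,0,0,0],[0,0,0,0,0,0]],
  ],
)

```text
t: 13.5
tcp_pos: [0.4548, -0.008, 0.0873]
tool_rot: [1.0, 0.0, -0.0, -0.0]
force: [-0.6, 0.4, 0.6]
finger_gap: -0.001
```

```bash
python3 -c "
from h import *
snap('side','e1.png')
st=manip.sense();print(st['t'],st['tcp_pos'],st['force'])"
```

```text
13.55 [ 0.45538602 -0.00809483  0.08802238] [1.34560625 0.61990675 0.3749426 ]
```

Request:
play_rows(
  steps=[
    [[0,-0.01,0,0,0,0],[0,-0.005,0,0,0,0],[0,-0.0034,0,0,0,0],[0,0,0,0,0,0],[0,0,0,0,0,0]],
  ],
)

```text
t: 14.18
tcp_pos: [0.4548, 0.0104, 0.0873]
tool_rot: [1.0, 0.0, -0.0, -0.0]
force: [0.1, -0.1, -0.5]
finger_gap: -0.001
```

Request:
play_rows(
  steps=[
    [[0,0.015,0,0,0,0],[0,0,-0.05,0,0,0],[0,0,-0.055,0,0,0],[0.0125,-0.043,0,0,0,0],[0.0125,-0.043,0,0,0,0],[0.0125,-0.043,0,0,0,0],[0.0125,-0.043,0,0,0,0],[0,0,0,0,0,0]],
  ],
)

```text
t: 15.18
tcp_pos: [0.5058, 0.1687, 0.1922]
tool_rot: [1.0, 0.002, 0.001, -0.0]
force: [-0.1, -0.1, -0.6]
finger_gap: 0.003
```

```bash
python3 tabm.py; python3 -c "
from ov import *
ov('e4','side',300,225,75,[.08],[.08])
ov('e5','top',255,200,80,[.08],[.08])
st=manip.sense();print(st['t'],st['tcp_pos'],st['force'])
for c in('top','side'):
    p=snap(c,'e_'+c+'.png')
    for k,z in(('clamp_ball',.087),('iris_pointer',.053),('nut_0',.057)):
        for r in manip.pinpoint(k,p)[:1]: print(c,k,round(r['score'],2),r['point'],atz(p,r['point'],z)-np.r_[(P[6:8] if c=='top' else P[8:10]),0])
"
```

```text
top tab centroid 0.07880584551148247
[0, 0, 0, 0, 0, 0, 0, 0, 0, 0, 0, 0, 0, 0, 14, 46, 75, 99, 110, 109, 97, 75, 63, 56, 73, 93, 100, 107, 110, 102, 65, 33, 8, 0, 0, 0, 0, 0, 0, 0, 0, 0, 0, 0, 0, 0, 0, 0, 0, 0]
bar lum now [168, 166, 163, 161, 154, 146, 142, 145, 150, 156, 164, 166, 163, 150, 127, 98, 77, 68, 76, 105, 130, 148, 158, 157, 153, 147, 137, 124, 112, 104, 116, 132, 149, 155, 156, 160, 163, 167, 171, 172, 172, 171, 167, 160, 155, 157, 163, 169, 172, 173]
R-B [0, 1, 1, 1, 1, 2, 1, 1, 2, 2, 1, 0, -1, 1, 8, 28, 51, 59, 57, 30, 7, 4, 3, 3, 3, 1, 7, 20, 50, 84, 70, 45, 23, 3, -1, -2, -1, 0, 0, 0, 0, 0, -1, 0, 0, 0, 0, 0, 0, 0]
side tab centroid 0.059863277077547725
[0, 0, 0, 0, 0, 0, 0, 0, 0, 0, 1, 12, 30, 57, 84, 108, 122, 128, 128, 124, 119, 112, 105, 102, 105, 110, 112, 101, 82, 60, 40, 21, 7, 1, 0, 0, 0, 0, 0, 0, 0, 0, 0, 0, 0, 0, 0, 0, 0, 0]
bar lum now [159, 147, 134, 123, 115, 110, 106, 102, 97, 93, 91, 89, 89, 91, 95, 102, 112, 123, 134, 146, 158, 168, 175, 180, 182, 183, 182, 181, 182, 183, 186, 188, 191, 194, 195, 194, 192, 190, 188, 187, 187, 188, 190, 190, 188, 185, 181, 176, 171, 167]
R-B [1, 4, 11, 22, 36, 51, 61, 65, 65, 62, 55, 44, 31, 19, 10, 4, 2, 1, 1, 1, 2, 2, 2, 3, 3, 3, 2, 2, 1, 1, 1, 1, 1, 1, 1, 1, 1, 1, 1, 1, 1, 1, 1, 1, 1, 1, 1, 1, 1, 1]
15.375 [0.50432189 0.16589542 0.19198928] [-0.45321723 -0.36726246 -0.04540006]
top clamp_ball 0.56 [208.6, 189.8] [0.55509293 0.17557054 0.087     ]
top iris_pointer 0.55 [295.1, 240.1] [0.4717826 0.0267384 0.053    ]
top nut_0 0.55 [293.6, 191.7] [0.55900637 0.02962736 0.057     ]
side clamp_ball 0.76 [261.4, 294.9] [0.55552933 0.17870458 0.087     ]
side iris_pointer 0.9 [339.5, 263.9] [0.47023509 0.0306053  0.053     ]
```

View pics/e4.png

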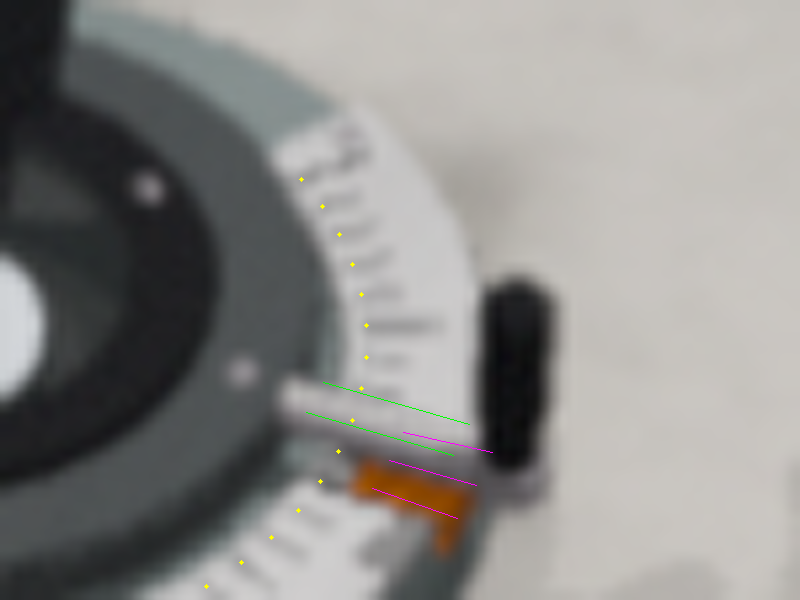

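View pics/e5.png

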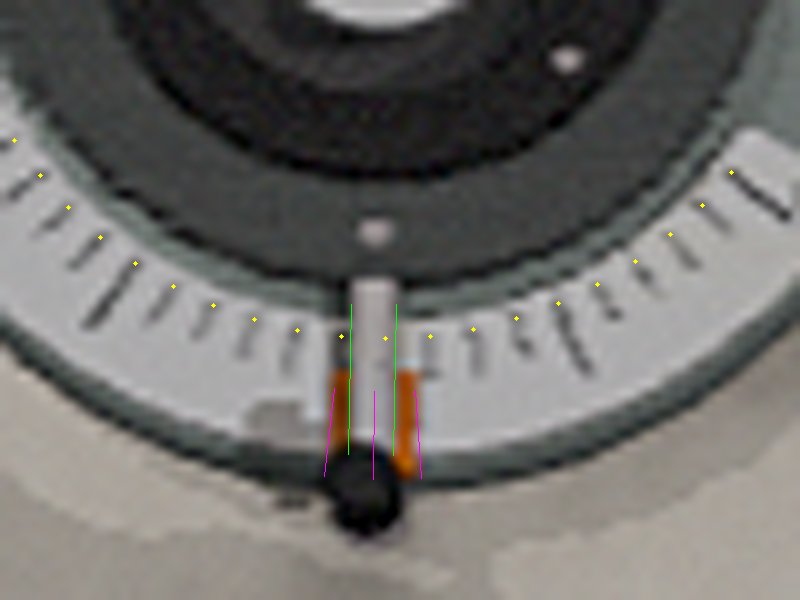

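Request:
play_rows(
  steps=[
    [[0,-0.011,0,0,0,0],[0,0,0.05,0,0,0],[0,0,0.037,0,0,0],[0,0,0.01,0,0,0],[0.018,0,0,0,0,0],[0,0,0,0,0,0]],
  ],
)

```text
t: 16.52
tcp_pos: [0.5251, 0.1788, 0.0963]
tool_rot: [1.0, -0.0, 0.002, -0.0]
force: [0.3, -0.3, 0.7]
finger_gap: -0.004
```

```bash
python3 v.py f1
```

```text
16.625 [0.5228 0.1786 0.0961] [-0.3  0.1  0.1] [0.13 0.67 1.74 0.   0.73 1.7 ]
```

View pics/f1.png

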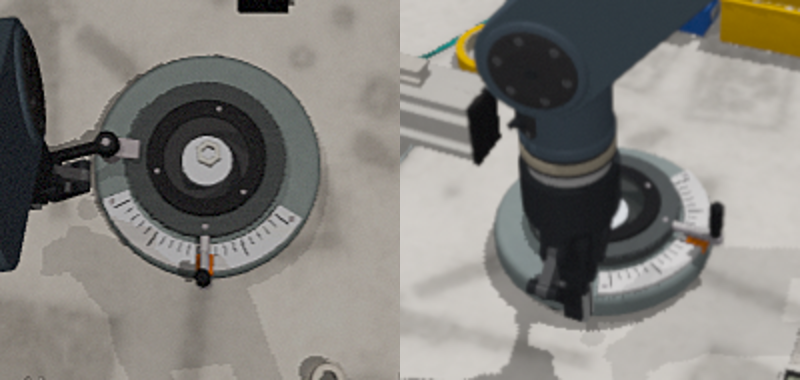

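Request:
play_rows(
  steps=[
    [[0.014,0,0,0,0,0],[0.009,-0.002,0,0,0,0],[0.009,-0.003,0,0,0,0],[0.009,-0.004,0,0,0,0],[0.009,-0.004,0,0,0,0],[0.009,0.001,0,0,0,0],[0.0085,0.0035,0,0,0,0],[0,0,0,0,0,0]],
  ],
)

```text
t: 17.62
tcp_pos: [0.5917, 0.1864, 0.0954]
tool_rot: [1.0, -0.0, 0.001, -0.0]
force: [-0.5, -0.1, 0.2]
finger_gap: -0.001
```

```bash
python3 v.py f2
```

```text
17.725 [0.5907 0.1864 0.0954] [ 0.3 -0.2  0.7] [ 0.13  0.73  1.57 -0.    0.84  1.7 ]
```

View pics/f2.png

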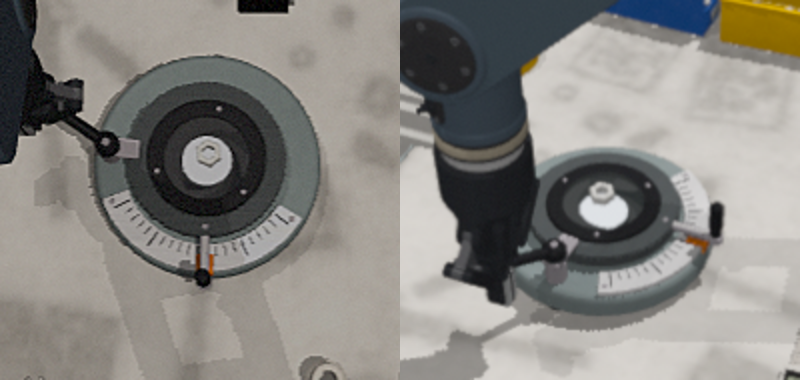

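Request:
play_rows(
  steps=[
    [[0.0076,0.0045,0,0,0,0],[0.007,0.0055,0,0,0,0],[0.006,0.0065,0,0,0,0],[0,0,0,0,0,0],[0,0,0,0,0,0]],
  ],
)

```text
t: 18.35
tcp_pos: [0.611, 0.1698, 0.0953]
tool_rot: [1.0, -0.0, 0.0, 0.0]
force: [-0.8, 0.0, -0.6]
finger_gap: 0.003
```

```bash
python3 v.py f3
```

```text
18.45 [0.6108 0.1701 0.0953] [-1.3  0.2 -0.7] [ 0.1   0.74  1.53 -0.    0.87  1.67]
```

View pics/f3.png

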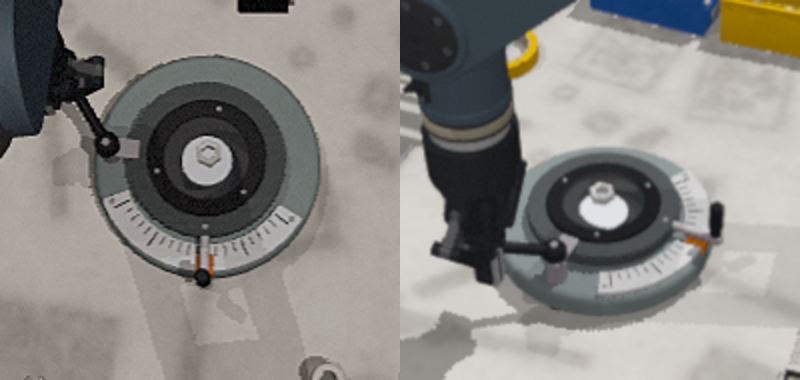

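Request:
play_rows(
  steps=[
    [[0.0015,0.0025,0,0,0,0],[0.0012,0.0018,0,0,0,0],[0,0,0,0,0,0]],
  ],
)

```text
t: 18.82
tcp_pos: [0.6136, 0.166, 0.0953]
tool_rot: [1.0, -0.0, -0.0, -0.0]
force: [-0.5, 1.3, 0.4]
finger_gap: 0.002
```

Request:
play_rows(
  steps=[
    [[0.001,0.0015,0,0,0,0],[0,0,0,0,0,0]],
  ],
)

```text
t: 19.08
tcp_pos: [0.6147, 0.1644, 0.0953]
tool_rot: [1.0, -0.0, 0.0, -0.0]
force: [-0.0, 1.2, 0.2]
finger_gap: 0.001
```

Request:
play_rows(
  steps=[
    [[0.0008,0.0016,0,0,0,0],[0,0,0,0,0,0]],
  ],
)

```text
t: 19.32
tcp_pos: [0.6155, 0.1628, 0.0953]
tool_rot: [1.0, -0.0, 0.0, 0.0]
force: [0.9, 1.5, 0.2]
finger_gap: 0.002
```

```bash
python3 v.py f4
```

```text
19.425 [0.6154 0.1627 0.0953] [-0.2  1.5  0.4] [ 0.08  0.75  1.52 -0.    0.87  1.65]
```

View pics/f4.png

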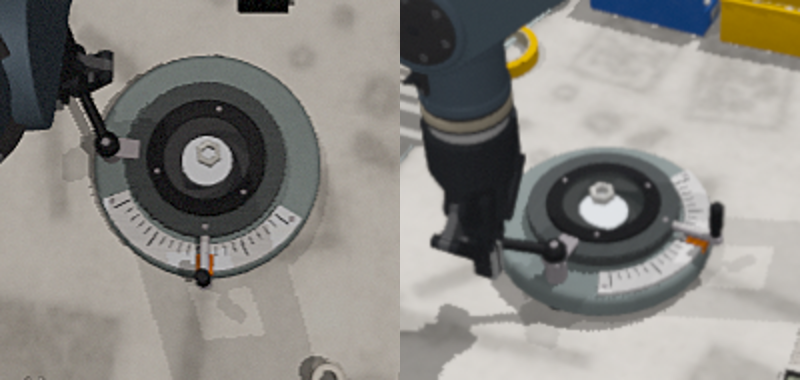

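Request:
play_rows(
  steps=[
    [[0.0008,0.0016,0,0,0,0],[0,0,0,0,0,0]],
  ],
)

```text
t: 19.68
tcp_pos: [0.6159, 0.1618, 0.0953]
tool_rot: [1.0, -0.0, -0.0, -0.0]
force: [-0.5, 3.6, 0.2]
finger_gap: 0.0
```

Request:
play_rows(
  steps=[
    [[0.0008,0.0016,0,0,0,0],[0,0,0,0,0,0]],
  ],
)

```text
t: 19.92
tcp_pos: [0.6162, 0.1614, 0.0953]
tool_rot: [1.0, -0.0, -0.001, -0.001]
force: [-2.3, 7.6, 1.3]
finger_gap: -0.0
```

Request:
play_rows(
  steps=[
    [[-0.006,-0.012,0,0,0,0],[0,-0.01,0,0,0,0],[0,0,-0.055,0,0,0],[0,0,-0.055,0,0,0],[0,0,-0.05,0,0,0],[0,0,0,0,0,0]],
  ],
)

```text
t: 20.68
tcp_pos: [0.6141, 0.1821, 0.2609]
tool_rot: [1.0, 0.0, 0.006, -0.0]
force: [0.3, 0.7, -0.5]
finger_gap: 0.001
```

Request:
play_rows(
  steps=[
    [[-0.026,0.056,0,0,0,0],[-0.026,0.056,0,0,0,0],[-0.026,0.056,0,0,0,0],[-0.026,0.056,0,0,0,0],[-0.026,0.056,0,0,0,0],[-0.026,0.056,0,0,0,0],[-0.026,0.056,0,0,0,0],[-0.026,0.056,0,0,0,0],[-0.026,0.056,0,0,0,0],[-0.026,0.056,0,0,0,0]],
  ],
)

```text
t: 21.92
tcp_pos: [0.3495, -0.3796, 0.2542]
tool_rot: [1.0, -0.0, -0.001, -0.001]
force: [0.9, 0.2, 0.2]
finger_gap: -0.001
```

Request:
play_rows(
  steps=[
    [[-0.026,0.056,0,0,0,0],[-0.026,0.056,0,0,0,0],[-0.01,0.05,0,0,0,0],[0,0,0,0,0,0],[0,0,0,0,0,0]],
  ],
)

```text
t: 22.55
tcp_pos: [0.2887, -0.539, 0.2538]
tool_rot: [1.0, -0.0, -0.001, -0.002]
force: [-0.5, -0.0, 0.7]
finger_gap: 0.003
```

```bash
python3 tabm.py; python3 v.py g1; python3 -c "
from ov import *
ov('g4','side',300,225,75,[.08],[.08])
ov('g5','top',255,200,80,[.08],[.08])
for c in('top','side'):
    p=snap(c,'g_'+c+'.png')
    for k,z in(('clamp_ball',.087),('iris_pointer',.053),('tab_mark',.043),('nut_0',.057),('bush_a',0),('bearing',0),('spring',0)):
        for r in manip.pinpoint(k,p)[:1]: print(c,k,round(r['score'],2),r['point'],atz(p,r['point'],z).round(4))
"
```

```text
top tab centroid 0.07880584551148247
[0, 0, 0, 0, 0, 0, 0, 0, 0, 0, 0, 0, 0, 0, 14, 46, 75, 99, 110, 109, 97, 75, 63, 56, 73, 93, 100, 107, 110, 102, 65, 33, 8, 0, 0, 0, 0, 0, 0, 0, 0, 0, 0, 0, 0, 0, 0, 0, 0, 0]
bar lum now [128, 129, 130, 129, 124, 116, 114, 117, 121, 126, 129, 130, 131, 127, 114, 98, 84, 74, 72, 84, 94, 104, 110, 110, 106, 100, 90, 78, 69, 64, 74, 88, 103, 110, 113, 117, 119, 122, 126, 127, 126, 126, 123, 117, 113, 115, 119, 124, 127, 127]
R-B [7, 7, 6, 6, 6, 6, 5, 6, 6, 6, 6, 5, 4, 6, 13, 29, 49, 58, 57, 32, 10, 6, 5, 7, 6, 2, 6, 15, 32, 53, 45, 32, 20, 8, 6, 5, 6, 6, 6, 6, 6, 6, 6, 6, 6, 6, 6, 7, 6, 6]
side tab centroid 0.059863277077547725
[0, 0, 0, 0, 0, 0, 0, 0, 0, 0, 1, 12, 30, 57, 84, 108, 122, 128, 128, 124, 119, 112, 105, 102, 105, 110, 112, 101, 82, 60, 40, 21, 7, 1, 0, 0, 0, 0, 0, 0, 0, 0, 0, 0, 0, 0, 0, 0, 0, 0]
bar lum now [122, 117, 111, 106, 103, 101, 99, 96, 92, 88, 85, 85, 85, 88, 93, 98, 103, 107, 111, 115, 119, 122, 125, 127, 128, 127, 126, 126, 126, 127, 129, 132, 134, 137, 137, 137, 135, 133, 132, 131, 130, 131, 133, 133, 132, 129, 126, 122, 11
[... 306 characters left out ...]
0.1412 0.087 ]
top iris_pointer 0.8 [292.7, 239.6] [0.4736 0.0313 0.053 ]
top tab_mark 0.6 [428.8, 289.5] [ 0.3856 -0.2094  0.043 ]
top nut_0 0.4 [294.5, 190.5] [0.5622 0.0283 0.057 ]
top bearing 0.69 [401.2, 301.5] [ 0.3658 -0.1672  0.    ]
top spring 0.52 [428.8, 291.6] [ 0.3839 -0.2187  0.    ]
side clamp_ball 0.55 [228.7, 269.2] [0.6332 0.1451 0.087 ]
side iris_pointer 0.73 [338.7, 261.6] [0.4727 0.0253 0.053 ]
side tab_mark 0.6 [339.8, 268.2] [0.4681 0.0312 0.043 ]
side nut_0 0.53 [291.8, 241.9] [0.5721 0.0115 0.057 ]
side bush_a 0.53 [403.2, 259.2] [ 0.3726 -0.0782  0.    ]
side bearing 0.45 [265.8, 270.5] [0.6127 0.0488 0.    ]
side spring 0.45 [409.5, 213.2] [ 0.3971 -0.2209  0.    ]
```

View pics/g1.png

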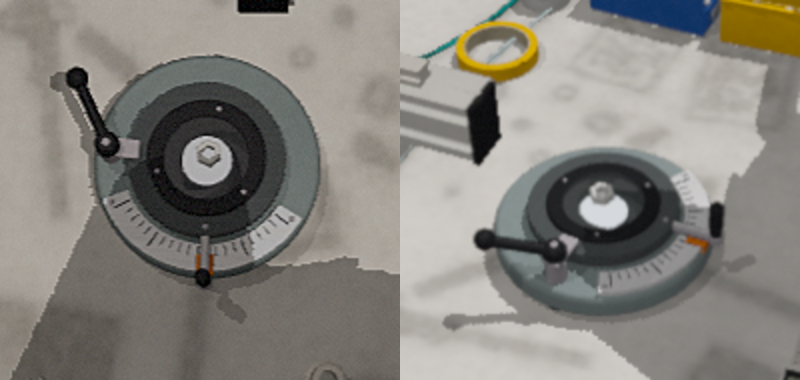

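View pics/g5.png

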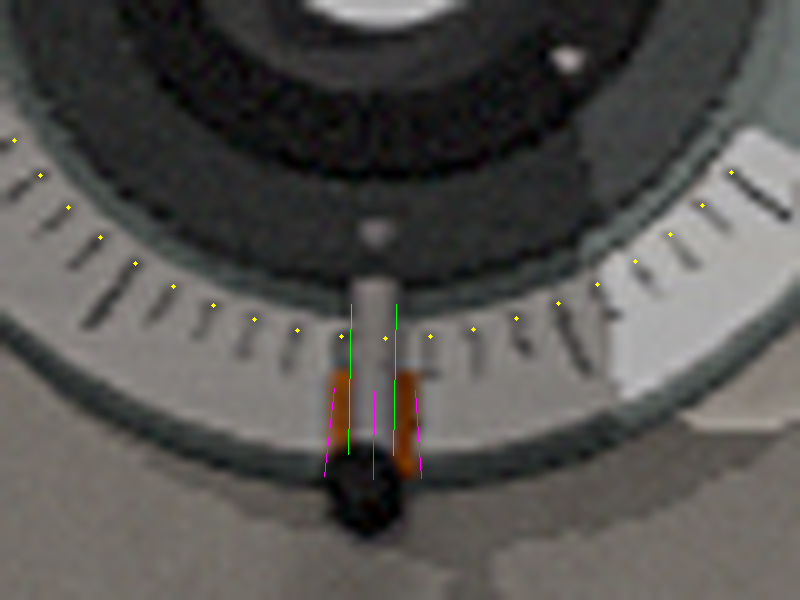

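View pics/g_top.png

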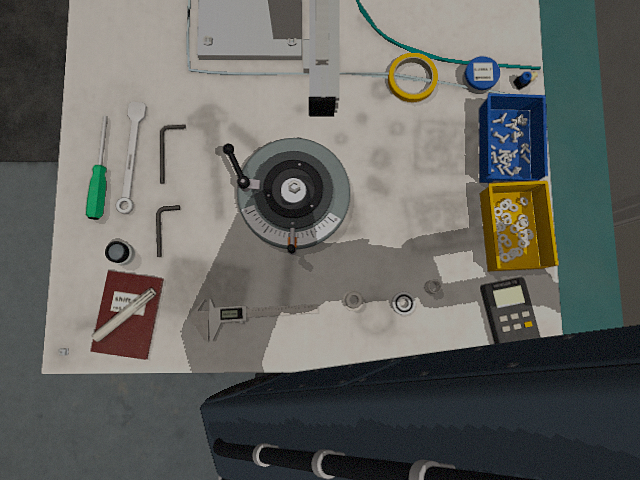

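```bash
python3 -c "
from station import manip
print(manip.sign_off())"
```

```text
the job is handed in; nothing more can be done
None
```

I released the clamp lever and pushed the iris lever clockwise over the orange tab in small steps. I then pushed the clamp lever back until the force rose to about 8 N, which I took as its stop, and moved the arm clear. I handed the job in at about 23 s.

**Iris setting:** in the last top picture, taken after clamping, orange shows evenly on both sides of the bar. I read the lever at about 0.08 rad and the tab centre line at about 0.08 rad. The side picture agrees for the lever. It gives a slightly lower tab centre, about 0.06 rad, though the dark line on the tab still sits at 0.08. Clamping did not visibly move the lever.

**Clamp:** the ball is back at its tight position, near (0.631, 0.141).

**Loose parts:** the nut is still on the glass, and the bush, bearing and spring look unmoved in the pictures.

**Checks that disagreed:** some network detections were wrong, for example the tab reported at the spring in the top view, and the nut about 20 mm off in the side view. I judged those by eye against the pictures instead.

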